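# Hold a nameplate home behind the lip of an engraving block

### The arm

A 6-joint arm with a two-finger parallel gripper is mounted at the origin on the work surface. World frame = base frame: x ahead of the robot, y to its left, z up, the work surface at z = 0. Lengths are in m, angles in rad, forces in N, time in s.
With the tool pointing down it reaches from about 0.375 to 0.9 m from the base axis. Payload 3.1 kg.
Tool frame: the origin (TCP) lies at the very end of the fingers, on their centre line; the grasp point (between the pads) lies 19 mm behind it; z points along the fingers, y is the line along which they close (so a half turn about z gives the same grasp; the last joint's range is limited). The gripper opens to 85 mm and grips with 20 to 120 N. Pads are 22 mm wide; open, the fingers measure 114 mm over their backs; the gripper's body (76 mm by 85 mm) begins 54 mm behind the grasp point. The pads swing forward as they close: fully open they stand 13 mm farther back than shut.
Start: joints at [0.996, 0.527, 1.433, -0, 1.181, -0.178], TCP at [0.242, 0.576, 0.231] pointing down, gripper open.
Joint ranges: [-3.08, 3.08], [-0.75, 2.2], [0.22, 2.44], [-1.43, 4.57], [0, 2.65], [-2.85, 2.85]. Speed limits (rad/s): [2.79, 2.79, 3.14, 3.14, 3.14, 3.14].

### API

Orientations are given as a unit quaternion [x, y, z, w].
In Python, from station import manip gives the robot as it stands.
- The arm moves only by the shell command python3 -m handwheel 'ROWS' [FORCE]. ROWS is JSON, a list of rows, each a list of 7 numbers: the shift along the world's x, y, z in mm, then the turn, a rotation vector about the world's x, y, z in degrees, then the opening, from 0 (shut) to 1 (fully open). A call has exactly 10 rows; each row shifts and turns the commanded pose from where the row before left it; what a row does not reach is not made up. A row lasts 1/8 s, in which the tool goes at most 62.5 mm and 10.7 degrees, less where a joint would pass 70% of its speed; a pose out of reach is approached as far as the arm can. A call is refused whole if a number of a shift passes 62.5 or a number of a turn 10.7, either way. A call with a gripper value outside its range is refused whole. The fingers move at their own pace and stop on an object; FORCE is the grip in N (left out, the last holds). Time passes only in rows, so rows that do not move let the fingers close, or fill a call up. It gives the time, the measured TCP pose, the force, the opening and the grip force at its end, in the units of the state.
- manip.sense(): the state, without advancing time (a new reading comes with each control period).
- manip.snapshot(name): name is "scene" or "side" or "wrist"; returns the picture (384x512x3 uint8, red, green, blue); there is no depth.
- manip.get_calibration(name): a dict with "K" (3x3 intrinsics, pixels), "rvec" (rotation vector, rad) and "tvec" (3), from world to camera coordinates, as OpenCV has them. Camera axes: x right, y down, z forward; pixel columns grow to the right and rows downward; lengths in m; the calibration is good to about 2 mm. A picture is of the moment at which its call begins: read the wrist's pose just before it. get_calibration takes no time and is no camera call; for the wrist camera it gives the pose at the moment of the call.
- manip.sign_off(): hands the job in; it is judged then, once.
The state is a dict: "t": time; "q": joint angles; "qd": joint speeds; "tau": joint torques, N m; "tcp_pos": TCP position; "tool_rot": TCP orientation; "force": force on the tool from outside, world axes, zero at the start; "ft_torque": the same for the moment, N m; "finger_gap": opening from 0.0 (shut) to 1.0 (fully open); "gripper_force": force on a finger pad.
Only numpy, scipy, OpenCV 4.12 (cv2) and the standard library are available. Lean on these libraries where they do the work, as an engineer would, in place of code of your own. Each camera call takes 0.05 s, during which the arm holds its last target. There are 200 camera calls.

### The job

Take the nameplate holder by its wooden grip and lay it flat on the engraving block with its straight left edge flush against the guide fence, nose towards the lip but still short of it. Then slide it along the fence so that its nose goes behind the lip and pushes the sprung stop hidden there fully home, and finish while still holding it pressed there, flat and flush, ready for engraving: do not let go, the spring would push it out again. Leave everything else on the bench where it stands.

Things in the scene. Friction and masses are not known exactly. Their poses are not given: they have to be found in the camera images.
- holder: nameplate holder, loose, about 0.3 kg: polished, easily sliding steel plate 110 (x) x 50 (y) x 6 mm with an upright dark wooden grip bar on its tail half, 40 (x) x 16 (y) mm, from 6 to 46 mm above the underside, centred at x = -30 mm; a blank brass nameplate lies flat on its nose half (1 mm proud). Origin: centre of the underside; +x to its nose, +y to its left edge, z up
- holder_nose (a point): middle of the holder's nose edge, at its underside: x = +55 mm in the holder's frame
- holder_grip (a point): a point inside the holder's wooden grip bar, 16 mm from its top: x = -30, z = 30 mm in the holder's frame; grasp across the 16 mm width (along the holder's y)
- block: engraving block, fixed to the bench: wooden board 240 (x, -125 to 115) x 120 (y) mm, its flat top at z = 18 mm, with a low aluminium guide fence along its left side and a dark steel lip across its far end, under which a sprung stop hides. Origin: on the underside, midway across y; +x towards the lip, +y towards the fence, z up
- fence_face (a point): on the fence's guiding face, at the board's top: x = 0, y = 25, z = 18 mm in the block's frame. The fence is 18 mm thick and 9.5 mm high, runs along x from -115 to 104 mm, its face looks to -y; a holder lying flush against it has its centre line at y = 0
- lip_mouth (a point): on the board's top right under the lip's front edge: x = 68, y = 0, z = 18 mm in the block's frame. The lip covers x = 68 to 114, y = -50 to 50 mm; its underside is 9.5 mm above the board, its top 14.5 mm. The opening under it is 65 mm wide, from the fence face (y = 25) to the lip's right foot (y = -40). The stop's face waits at x = 78, 10 mm behind the lip's front edge
- stop (a joint): travel of the sprung stop, 0 (out, at rest) to 0.010 m (fully home, against a hard end), growing as the holder pushes it towards +x; the spring pushes back with 3.5 N at 0 and 10.5 N at 0.010
- bowl: cream bowl, 78 mm across, 32 tall, holding small burs; bystander, loose, to be left alone. Origin: underside
- file: flat file 167 mm long with a pale wooden handle, lying down; bystander, loose, to be left alone. Origin: underside
- pliers: pliers about 145 mm long, lying down; bystander, loose, to be left alone. Origin: underside
- jar: glass stoppered jar, 88 mm across, 116 tall; bystander, loose, to be left alone. Origin: underside
- goblet: small silver goblet, 52 mm across, 72 tall; bystander, loose, to be left alone. Origin: underside
- hammer: small hammer 220 mm long, lying down; bystander, loose, to be left alone. Origin: underside
- glue: slim glue bottle, 32 mm across, 85 tall; bystander, loose, to be left alone. Origin: underside
Mind the look-alikes: they are no part of the job. What is shaped like the holder but green is not meant.

How it is judged:
By the outcome, as a careful person would: the job done as asked, in the order asked, and still so for the second after the job is handed in, while the arm keeps its last pose, push and grip.
It also fails if it takes over 58 s, if anything falls off the work surface, if the arm or the gripper's body presses on something with over 40 N, if the wrist force passes 120 N, or if a joint passes its speed limit or range.

## Working session

There is one attempt and no reset: what is moved stays moved. The work goes in short steps, Python scripts to look and compute and a shell command to move; the robot and the scene stay as the last step left them, time stands still between calls to the robot, and variables do not carry over. Pictures are saved under pics/ and viewed, at most 10 in all, crops included, and the job is handed in when it is done.

```bash
mkdir -p pics; ls
cat > h.py <<'E'
import numpy as np,cv2
from station import manip
def cal(n):
    c=manip.get_calibration(n);R=cv2.Rodrigues(np.array(c["rvec"],float))[0]
    return np.array(c["K"],float),R,np.array(c["tvec"],float).ravel()
def ray(c,u,v,z):
    K,R,t=c;o=-R.T@t;d=R.T@np.linalg.inv(K)@np.array([u,v,1.]);return o+d*(z-o[2])/d[2]
def proj(c,P):
    K,R,t=c;p=K@(R@np.array(P,float).T+t[:,None]);return (p[:2]/p[2]).T
def snap(n,f):
    c=cal(n);im=cv2.cvtColor(manip.snapshot(n),cv2.COLOR_RGB2BGR);cv2.imwrite(f'pics/{f}.png',im);np.save(f'pics/{f}.npy',np.array([*c[0].ravel(),*c[1].ravel(),*c[2]]));return im,c
def load(f):
    a=np.load(f'pics/{f}.npy');return cv2.imread(f'pics/{f}.png'),(a[:9].reshape(3,3),a[9:18].reshape(3,3),a[18:])
E
python3 - <<'E'
from h import *
for n in("scene","side","wrist"):
    im,c=snap(n,n+'0');print(n,-c[1].T@c[2],c[1][2])
print(manip.sense())
E
```

```text
pics
scene [1.36715544 0.65057499 0.84873419] [-0.59350483 -0.50983676 -0.62275075]
side [ 0.35757854 -0.79103245  1.0321767 ] [ 0.18001124  0.60763786 -0.7735452 ]
wrist [0.17061506 0.60518136 0.37297482] [ 0.26976009 -0.11468849 -0.95607324]
{'t': 0.15, 'q': array([ 9.95545123e-01,  5.28296854e-01,  1.43360448e+00,  3.89141829e-06,
        1.18137781e+00, -1.78513625e-01]), 'qd': array([-0.00059034, -0.00263208, -0.00427155,  0.00021625,  0.00011369,
       -0.00107619]), 'tau': array([ 1.74823461e-03, -4.42743766e+01, -1.78275257e+01, -1.46707548e-04,
        5.55313789e-03,  1.17979678e-05]), 'tcp_pos': array([0.24118796, 0.57600172, 0.23053234]), 'tool_rot': array([ 1.97071028e-01,  9.80388851e-01, -7.83402354e-04, -3.12007661e-04]), 'force': array([-0.22115183, -0.00432476, -0.34020762]), 'ft_torque': array([-0.01532266,  0.01376185,  0.04306145]), 'gripper_force': 0.0, 'finger_gap': 0.9989191651088729}
```

View pics/scene0.png

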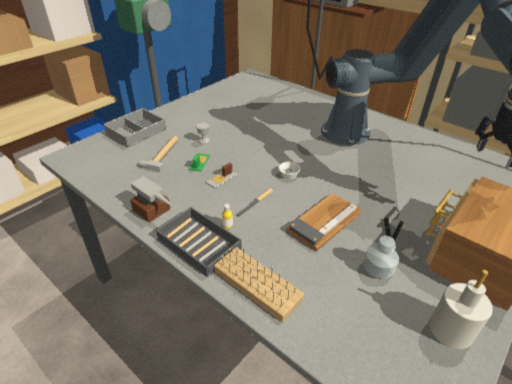

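View pics/side0.png

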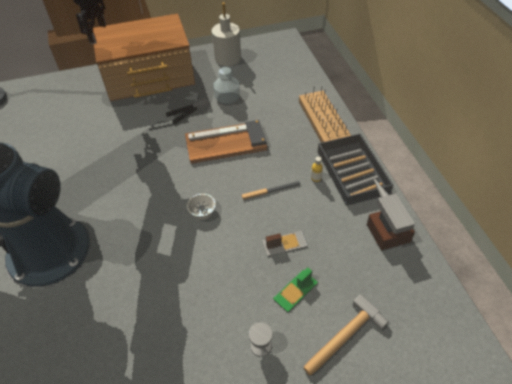

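Scene: the steel plate with a dark wooden grip is at (222,178), or side (285,242). The only look-alike is the green one at (201,161), or side (296,288). I choose the steel and brown one. The block is at scene (325,222), side (228,142). The dark lip is at side (257,133). Next is a close crop to check the choice.

Run:
```python
from h import *
a,ca=load('side0');b,cb=load('scene0')
A=cv2.resize(a[225:265,255:315],(400,267),interpolation=cv2.INTER_CUBIC)
A2=cv2.resize(a[110:170,175:275],(400,240),interpolation=cv2.INTER_CUBIC)
B=cv2.resize(b[155:195,200:260],(400,267),interpolation=cv2.INTER_CUBIC)
B2=cv2.resize(b[190:250,280:380],(400,240),interpolation=cv2.INTER_CUBIC)
cv2.imwrite('pics/crop1.png',np.vstack([np.hstack([A,B]),np.hstack([A2,B2])]))
for n,p,z in[('grip top',(274,238),.046),('nose',(303,240),.006),('block c',(226,142),.018),('lip',(258,134),.03),('file handle',(255,194),.01),('file tip',(298,184),.01),('bowl',(202,200),.03),('glue',(317,178),0),('goblet',(262,352),0),('green',(296,290),0.01)]:print(n,ray(ca,*p,z).round(3))
```

```text
grip top [ 0.566 -0.174  0.046]
nose [ 0.646 -0.178  0.006]
block c [0.541 0.226 0.018]
lip [0.642 0.218 0.03 ]
file handle [0.569 0.006 0.01 ]
file tip [0.697 0.004 0.01 ]
bowl [0.419 0.015 0.03 ]
glue [0.762 0.017 0.   ]
goblet [ 0.456 -0.426  0.   ]
green [ 0.578 -0.31   0.01 ]
```

View pics/crop1.png

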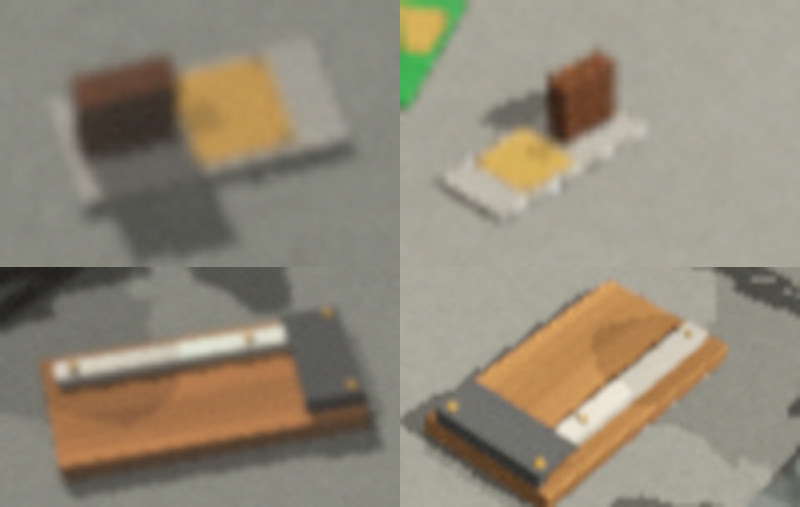

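Crop 1 confirms it: steel plate, brass plate on the nose half, brown grip on the tail half. The block has a white fence on its left and a dark lip at its far end. I'll compute rough poses from the corners.

Run:
```python
from h import *
a,ca=load('side0');b,cb=load('scene0')
A=lambda x,y:(255+x/6.667,225+y/6.667); B=lambda x,y:(200+(x-400)/6.667,155+y/6.667)
A2=lambda x,y:(175+x/4,110+(y-267)/4); B2=lambda x,y:(280+(x-400)/4,190+(y-267)/4)
H=[ray(ca,*A(*p),.006) for p in[(52,100),(90,198),(352,138),(315,38)]]
print('holder c',np.mean(H,0),np.degrees(np.arctan2(*((H[2]+H[3]-H[0]-H[1])[1::-1]))))
f=[ray(ca,*A2(*p),.0275) for p in[(52,363),(287,324)]]+[ray(cb,*B2(*p),.0275)for p in[(683,318),(552,430)]]
print('fence top left tail/nose',np.round(f,4))
l=[ray(ca,*A2(*p),.0325) for p in[(285,318),(310,402)]]+[ray(cb,*B2(*p),.0325)for p in[(555,465),(478,383)]]
print('lip front corners',np.round(l,4))
k=[ray(ca,*A2(*p),.018) for p in[(42,361),(62,467),(370,420)]]+[ray(cb,*B2(*p),.018)for p in[(727,347),(613,283)]]
print('board tl,tr,nr',np.round(k,4))
K=cal('wrist')[0];print(K)
```

```text
holder c [ 0.5988594  -0.17170257  0.006     ] -2.3530221773514373
fence top left tail/nose [[0.4346 0.2873 0.0275]
 [0.6215 0.2737 0.0275]
 [0.4354 0.2714 0.0275]
 [0.615  0.2625 0.0275]]
lip front corners [[0.6206 0.2756 0.0325]
 [0.613  0.1795 0.0325]
 [0.6483 0.2865 0.0325]
 [0.6144 0.1933 0.0325]]
board tl,tr,nr [[0.4282 0.3022 0.018 ]
 [0.4203 0.1847 0.018 ]
 [0.6549 0.1608 0.018 ]
 [0.4328 0.312  0.018 ]
 [0.4237 0.1992 0.018 ]]
[[322.19854528   0.         256.00559773]
 [  0.         322.19854528 190.24639335]
 [  0.           0.           1.        ]]
```

```bash
python3 -m handwheel '[[26,-37,2,0,0,2,1],[26,-37,2,0,0,2,1],[26,-37,2,0,0,2,1],[26,-37,2,0,0,2,1],[26,-37,2,0,0,2,1],[26,-37,2,0,0,2,1],[26,-37,2,0,0,2,1],[26,-37,2,0,0,2,1],[26,-37,2,0,0,2,1],[26,-37,2,0,0,2,1]]'
python3 - <<'E'
from h import *
print(manip.sense()['tcp_pos']);snap('wrist','w1')
E
```

```text
t: 1.4
tcp_pos: [0.5021, 0.2051, 0.2512]
tool_rot: [0.023, 1.0, 0.0, -0.0]
force: [0.8, 0.6, -0.5]
finger_gap: 0.995
gripper_force: 0.0
[0.50205854 0.20509598 0.25120756]
```

View pics/w1.png

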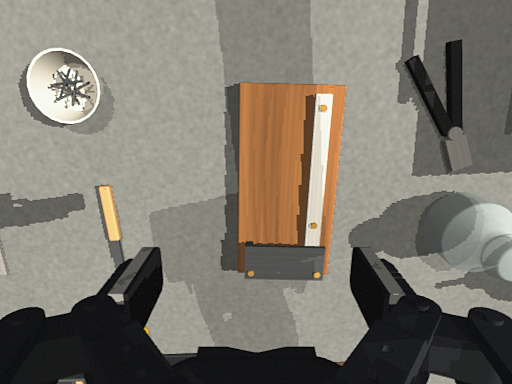

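w1 shows the board at x 238–345, y 83–275. The white fence is at about (320,170) and the lip at about (284,262). Pixel-down is world +x and pixel-right is +y. Next I fit the lines.

```bash
cat > blk.py <<'E'
from h import *
def edges(prof,thr):pass
def fitblock(f):
    im,c=load(f);g=cv2.cvtColor(im,cv2.COLOR_BGR2HSV)
    w=((g[...,1]<60)&(g[...,2]>200)).astype(np.uint8)
    w[:, :300]=0;w[:,340:]=0
    L,Rr=[],[]
    for v in range(110,238,2):
        u=np.where(w[v])[0]
        if len(u)>5:L.append(ray(c,u[0]-.5,v,.0275));Rr.append(ray(c,u[-1]+.5,v,.0275))
    wood=((g[...,0]<20)&(g[...,1]>90)).astype(np.uint8);wood[:,:225]=0;wood[:,360:]=0
    Wl,T,Wr=[],[],[]
    for v in range(95,235,2):
        u=np.where(wood[v])[0];Wl.append(ray(c,u[0]-.5,v,.018))
    for u in range(245,340,2):
        v=np.where(wood[:,u])[0];T.append(ray(c,u,v[0]-.5,.018))
    dk=((g[...,2]<95)).astype(np.uint8);F=[]
    for u in range(252,318,2):
        v=np.where(dk[225:262,u])[0];F.append(ray(c,u,225+v[0]-.5,.0325))
    for n,p in zip(('face top','fence back','board right','tail','lipfront'),(L,Rr,Wl,T,F)):
        p=np.array(p)[:,:2].astype(np.float32);l=cv2.fitLine(p,cv2.DIST_HUBER,0,.01,.01).ravel()
        print(n,len(p),'dir deg %.2f'%np.degrees(np.arctan(l[1]/l[0])),'pt',l[2:].round(4),'y@.5 %.4f y@.6 %.4f'%tuple(l[3]+(x-l[2])*l[1]/l[0] for x in(.5,.6)))
    return
fitblock('w1')
E
python3 blk.py
```

```text
face top 62 dir deg -3.92 pt [0.5192 0.2681] y@.5 0.2694 y@.6 0.2626
fence back 62 dir deg -4.22 pt [0.52   0.2858] y@.5 0.2873 y@.6 0.2799
board right 70 dir deg -4.16 pt [0.498  0.1843] y@.5 0.1841 y@.6 0.1768
tail 48 dir deg 85.97 pt [0.4187 0.2444] y@.5 1.3981 y@.6 2.8170
lipfront 33 dir deg 83.80 pt [0.6066 0.2296] y@.5 -0.7519 y@.6 0.1692
```

```bash
python3 -m handwheel '[[3,-42,-5,0,0,0,1],[3,-42,-5,0,0,0,1],[3,-42,-5,0,0,0,1],[3,-42,-5,0,0,0,1],[3,-42,-5,0,0,0,1],[3,-42,-5,0,0,0,1],[3,-42,-5,0,0,0,1],[3,-42,-5,0,0,0,1],[3,-39,-10,0,0,0,1],[0,0,0,0,0,0,1]]'
python3 - <<'E'
from h import *
snap('wrist','w2')
E
```

```text
t: 2.7
tcp_pos: [0.5284, -0.171, 0.2004]
tool_rot: [0.026, 1.0, 0.0, -0.0]
force: [-0.2, 0.1, 0.3]
finger_gap: 1.0
gripper_force: 0.0
```

View pics/w2.png

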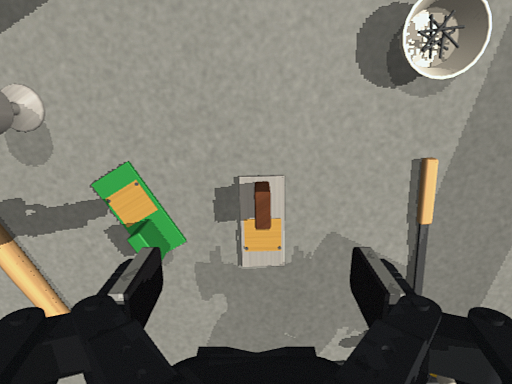

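w2: the holder's plate spans x 238–286, y 175–268, with the grip at about (263,205) and the nose pointing down (+x). I measure the plate and grip edges.

```bash
cat > hold.py <<'E'
from h import *
im,c=load('w2');g=cv2.cvtColor(im,cv2.COLOR_BGR2HSV)
m=(((g[...,2]>185))|((g[...,0]<30)&(g[...,1]>90))).astype(np.uint8);m[:160]=0;m[285:]=0;m[:,:225]=0;m[:,300:]=0
n,l,s,_=cv2.connectedComponentsWithStats(m);print(s[1:][s[1:,4]>50])
def line(p,s):
    p=np.array(p)[:,:2].astype(np.float32);q=cv2.fitLine(p,cv2.DIST_HUBER,0,.01,.01).ravel();print(s,'deg %.2f'%np.degrees(np.arctan2(q[1],q[0])),q[2:].round(4))
L=[];R=[];T=[];N=[]
for v in range(182,262,2):
    u=np.where(m[v])[0];L.append(ray(c,u[0]-.5,v,.006));R.append(ray(c,u[-1]+.5,v,.006))
for u in range(244,282,2):
    v=np.where(m[:,u])[0];T.append(ray(c,u,v[0]-.5,.006));N.append(ray(c,u,v[-1]+.5,.006))
for p,s in((L,'right(-y)'),(R,'left(+y)'),(T,'tail'),(N,'nose')):line(p,s)
b=((g[...,0]<15)&(g[...,1]>110)&(g[...,2]<125)).astype(np.uint8);b[:170]=0;b[235:]=0;b[:,:245]=0;b[:,282:]=0
ct=max(cv2.findContours(b,0,2)[0],key=cv2.contourArea);print(cv2.boundingRect(ct));x=cv2.boundingRect(ct)
A=[];B=[]
for v in range(x[1]+12,x[1]+x[3]-4):
    u=np.where(b[v])[0];A.append(ray(c,u[0]-.5,v,.046));B.append(ray(c,u[-1]+.5,v,.046))
line(A,'grip-');line(B,'grip+')
print(manip.sense()['tcp_pos'])
E
python3 hold.py
```

```text
[[ 241  176   43   91 2247]]
right(-y) deg -14.79 [ 0.593  -0.1834]
left(+y) deg -0.02 [ 0.6008 -0.1442]
tail deg 87.05 [ 0.54  -0.166]
nose deg -62.87 [ 0.6349 -0.1668]
(255, 182, 16, 47)
grip- deg -3.02 [ 0.5602 -0.174 ]
grip+ deg -2.24 [ 0.561  -0.1593]
[ 0.52808689 -0.16923983  0.20063614]
```

```bash
python3 -m handwheel '[[6,1,-28,0,0,0,1],[6,1,-28,0,0,0,1],[6,1,-28,0,0,0,1],[6,0,-28,0,0,0,1],[6,0,-28,0,0,0,1],[6,0,-28,0,0,0,0.6],[1,0,-12,0,0,0,0.6],[0,0,-6,0,0,0,0.5],[0,0,0,0,0,0,0.5],[0,0,0,0,0,0,0.5]]' 60
python3 - <<'E'
from h import *
snap('wrist','w3');a,c=load('w3');b,_=snap('side','s3')
cv2.imwrite('pics/c3.png',np.hstack([cv2.resize(a[130:384,130:400],(400,376)),cv2.resize(b[200:275,240:320],(400,376),interpolation=cv2.INTER_CUBIC)]))
E
```

```text
t: 4.0
tcp_pos: [0.566, -0.1658, 0.0163]
tool_rot: [0.024, 1.0, -0.0, 0.001]
force: [0.2, -0.5, -0.4]
finger_gap: 0.5
gripper_force: 0.0
```

View pics/c3.png

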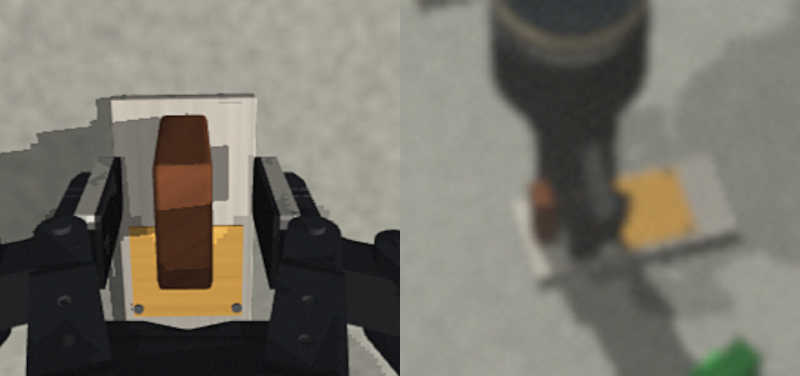

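c3 shows the grip centred between the fingers, with pads either side and the plate clear of them. I check the fore-and-aft offset from the tail edge (wrist crop (180,95)).

Run:
```python
from h import *
a,c=load('w3')
f=lambda x,y:(130+x*270/400,130+y*254/376)
for n,p,z in(('tail r',(113,99),.006),('tail l',(254,95),.006),('top tail r',(162,116),.046),('top tail l',(206,116),.046),('brass tail r',(130,227),.007),('brass tail l',(243,226),.007),('top nose r?',(157,280),.046)):print(n,ray(c,*f(*p),z).round(4))
print(manip.sense()['tcp_pos'])
```

```text
tail r [ 0.5387 -0.1893  0.006 ]
tail l [ 0.5395 -0.1418  0.006 ]
top tail r [ 0.5308 -0.1703  0.046 ]
top tail l [ 0.5313 -0.1592  0.046 ]
brass tail r [ 0.5878 -0.1875  0.007 ]
brass tail l [ 0.5893 -0.1462  0.007 ]
top nose r? [ 0.5799 -0.1747  0.046 ]
[ 0.56591454 -0.16586441  0.01621857]
```

```bash
python3 -m handwheel '[[-2,0,-2,0,0,0,0.4],[0,0,0,0,0,0,0],[0,0,0,0,0,0,0],[0,0,0,0,0,0,0],[0,0,0,0,0,0,0],[0,0,0,0,0,0,0],[0,0,0,0,0,0,0],[0,0,10,0,0,0,0],[0,0,30,0,0,0,0],[0,0,40,0,0,0,0]]' 80
```

```text
t: 5.35
tcp_pos: [0.5624, -0.1649, 0.0926]
tool_rot: [0.024, 1.0, 0.001, -0.002]
force: [0.5, -0.3, -3.5]
finger_gap: 0.174
gripper_force: 78.2
```

```bash
python3 -m handwheel '[[-3,22,10,0,0,0,0],[-6,45,0,0,0,-0.3,0],[-6,45,0,0,0,-0.3,0],[-6,45,0,0,0,-0.3,0],[-6,45,0,0,0,-0.3,0],[-6,45,0,0,0,0,0],[-6,45,0,0,0,0,0],[-6,45,0,0,0,0,0],[-6,40,0,0,0,0,0],[-3,22,0,0,0,0,0]]'
python3 - <<'E'
from h import *
snap('wrist','w4');snap('side','s4')
print(manip.sense())
E
```

```text
t: 6.6
tcp_pos: [0.5064, 0.2363, 0.102]
tool_rot: [0.033, 0.999, -0.0, -0.002]
force: [0.2, -0.8, -4.6]
finger_gap: 0.179
gripper_force: 78.5
{'t': 6.7, 'q': array([ 2.36264924e-01,  6.24043143e-01,  1.70692543e+00,  1.49137749e-03,
        8.13715060e-01, -1.27093797e+00]), 'qd': array([-0.05009154, -0.00315974,  0.00891277, -0.03581649,  0.00117308,
       -0.02264655]), 'tau': array([  0.72747946, -44.30213928, -12.55827695,   0.11489351,
        -0.07477687,   0.10243674]), 'tcp_pos': array([0.50663644, 0.23648119, 0.1020872 ]), 'tool_rot': array([ 3.23040312e-02,  9.99476747e-01,  1.12536130e-04, -1.63363798e-03]), 'force': array([ 0.04772836,  0.05184283, -4.03220355]), 'ft_torque': array([-0.04990117,  0.05358032,  0.01715357]), 'gripper_force': 78.52696537971497, 'finger_gap': 0.17775027279977865}
```

View pics/w4.png

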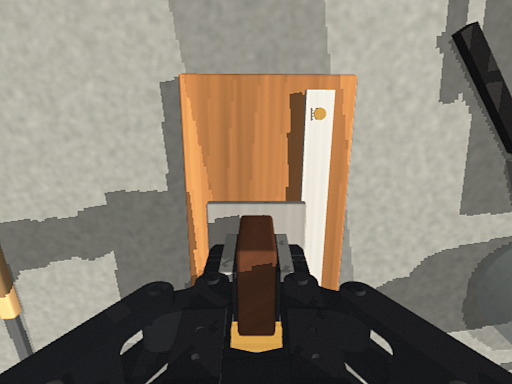

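w4 shows the holder hanging level above the board. Its tail edge is at row 203, columns 208–306, and the fence is at columns 305–335. I measure the holder's yaw in hand against the fence.

Run:
```python
from h import *
im,c=load('w4');g=cv2.cvtColor(im,cv2.COLOR_BGR2HSV)
w=((g[...,1]<60)&(g[...,2]>200)).astype(np.uint8)
def line(p,s):
    p=np.array(p)[:,:2].astype(np.float32);q=cv2.fitLine(p,cv2.DIST_HUBER,0,.01,.01).ravel();print(s,len(p),'deg %.2f'%np.degrees(np.arctan(q[1]/q[0])),q[2:].round(4))
L=[];R=[]
for v in range(100,198,2):
    u=np.where(w[v,300:345])[0]+300
    if len(u)>5:L.append(ray(c,u[0]-.5,v,.0275));R.append(ray(c,u[-1]+.5,v,.0275))
line(L,'face');line(R,'back')
gr=cv2.cvtColor(im,cv2.COLOR_BGR2GRAY).astype(float)
sat=g[...,1];T=[]
for u in range(212,300,3):
    v=np.where(sat[190:215,u]<70)[0]
    if len(v):T.append(ray(c,u,190+v[0]-.5,.0937))
line(T,'tail')
E=[]
for v in range(207,228,1):
    u=np.where(sat[v,195:225]<70)[0]
    if len(u):E.append(ray(c,195+u[0]-.5,v,.0937))
line(E,'right edge')
b=((g[...,0]<15)&(g[...,1]>110)&(g[...,2]<125)).astype(np.uint8)
A=[];B=[]
for v in range(262,325,2):
    u=np.where(b[v,225:290])[0]+225
    if len(u)>10:A.append(ray(c,u[0]-.5,v,.1337));B.append(ray(c,u[-1]+.5,v,.1337))
line(A,'grip-');line(B,'grip+')
```

```text
face 49 deg -4.05 [0.4767 0.2706]
back 49 deg -4.00 [0.4726 0.2891]
tail 30 deg 86.24 [0.4815 0.2368]
right edge 21 deg -6.30 [0.4867 0.2128]
grip- 32 deg -3.72 [0.5032 0.229 ]
grip+ 32 deg -3.90 [0.5044 0.244 ]
```

```bash
python3 -m handwheel '[[0,0,-15,0,0,-0.3,0],[0,0,-20,0,0,0,0],[0,0,-15,0,0,0,0],[0,0,-10,0,0,0,0],[0,0,-4,0,0,0,0],[0,0,-2,0,0,0,0],[0,0,-1,0,0,0,0],[0,0,-1,0,0,0,0],[0,0,0,0,0,0,0],[0,0,0,0,0,0,0]]'
```

```text
t: 7.95
tcp_pos: [0.5096, 0.2335, 0.0355]
tool_rot: [0.037, 0.999, 0.0, 0.0]
force: [0.4, -0.0, -3.4]
finger_gap: 0.175
gripper_force: 78.6
```

```bash
python3 -m handwheel '[[0,0,-1,0,0,0,0],[0,0,0,0,0,0,0],[0,0,-1,0,0,0,0],[0,0,0,0,0,0,0],[0,0,-0.5,0,0,0,0],[0,0,0,0,0,0,0],[0,0,0,0,0,0,0],[0,0,0,0,0,0,0],[0,0,0,0,0,0,0],[0,0,0,0,0,0,0]]'
python3 - <<'E'
from h import *
import time
for i in range(4):
    snap('side' if i==0 else 'wrist','x%d'%i);s=manip.sense();print(s['tcp_pos'].round(4),s['force'].round(1),s['ft_torque'].round(2))
E
```

```text
t: 9.2
tcp_pos: [0.5095, 0.2334, 0.0328]
tool_rot: [0.037, 0.999, -0.0, 0.0]
force: [-0.5, -0.2, -3.4]
finger_gap: 0.179
gripper_force: 78.6
[0.5095 0.2334 0.0328] [-0.1 -0.8 -4. ] [-0.02  0.08 -0.  ]
[0.5095 0.2334 0.0328] [ 0.2  1.1 -3.3] [-0.02  0.03 -0.01]
[0.5095 0.2334 0.0328] [-0.3  0.2 -4.7] [0.03 0.03 0.04]
[0.5095 0.2334 0.0328] [ 0.3 -1.  -3.8] [ 0.06  0.06 -0.01]
```

```bash
python3 -m handwheel '[[0,0,-0.5,0,0,0,0],[0,0,0,0,0,0,0],[0,0,-0.5,0,0,0,0],[0,0,0,0,0,0,0],[0,0,0,0,0,0,0],[0,0,0,0,0,0,0],[0,0,0,0,0,0,0],[0,0,0,0,0,0,0],[0,0,0,0,0,0,0],[0,0,0,0,0,0,0]]'
```

```text
t: 10.65
tcp_pos: [0.5095, 0.2334, 0.0318]
tool_rot: [0.037, 0.999, 0.0, 0.0]
force: [0.0, -1.1, -3.5]
finger_gap: 0.171
gripper_force: 78.6
```

```bash
python3 -m handwheel '[[0,0,-0.5,0,0,0,0],[0,0,0,0,0,0,0],[0,0,-0.5,0,0,0,0],[0,0,0,0,0,0,0],[0,0,0,0,0,0,0],[0,0,0,0,0,0,0],[0,0,0,0,0,0,0],[0,0,0,0,0,0,0],[0,0,0,0,0,0,0],[0,0,0,0,0,0,0]]'
python3 - <<'E'
from h import *
im,c=snap('wrist','w5');b,_=snap('side','s5')
print(manip.sense()['force'])
cv2.imwrite('pics/c5.png',np.hstack([im[60:384,130:400],cv2.resize(b[95:175,170:280],(445,324),interpolation=cv2.INTER_CUBIC)]))
E
```

```text
t: 11.9
tcp_pos: [0.5096, 0.2335, 0.0315]
tool_rot: [0.037, 0.999, 0.0, 0.0]
force: [-2.8, -0.4, 5.2]
finger_gap: 0.177
gripper_force: 79.8
[-1.99077539 -0.26020161  4.56252765]
```

View pics/c5.png

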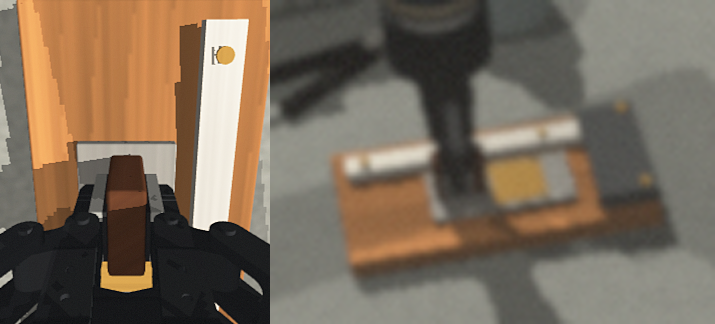

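c5: the holder lies on the board (about 8 N down) with its nose clear of the lip. The tail-left corner is near full pixel (305,203) and the gap to the fence shows on its right. I measure that gap.

```bash
cat > gap.py <<'E'
from h import *
import sys
im,c=load(sys.argv[1]);g=cv2.cvtColor(im,cv2.COLOR_BGR2HSV);sat=g[...,1];a=np.radians(-4.05);d=np.array([np.cos(a),np.sin(a)]);n=np.array([-d[1],d[0]])
L=[]
for v in range(90,260,2):
    u=np.where((sat[v,300:400]<60)&(g[v,300:400,2]>200))[0]
    if len(u)>12:L.append(ray(c,300+u[0]-.5,v,.0275)[:2])
L=np.array(L,np.float32);q=cv2.fitLine(L,cv2.DIST_HUBER,0,.01,.01).ravel()
print('face deg',np.degrees(np.arctan(q[1]/q[0])),'n',np.median(L@n))
for v in (206,210,214,218):
    u=np.where(sat[v,205:300]<70)[0]+205;print(v,u[0],u[-1],[(ray(c,x,v,.024)[:2]@n).round(4) for x in(u[0]-.5,u[-1]+.5)])
T=np.array([ray(c,u,190+np.where(sat[190:220,u]<70)[0][0]-.5,.024)[:2] for u in range(212,295,3)],np.float32)
q=cv2.fitLine(T,cv2.DIST_HUBER,0,.01,.01).ravel();print('tail deg',np.degrees(np.arctan(q[1]/q[0]))-90,'nose s',np.median(T@d)+.11)
G=lambda v:np.where((g[v,215:300,0]<15)&(g[v,215:300,1]>110)&(g[v,215:300,2]<125))[0]+215
print('grip n',[np.mean([ray(c,x,v,.064)[:2]@n for x in(G(v)[0]-.5,G(v)[-1]+.5)]).round(4) for v in(270,290,310)])
E
python3 gap.py w5; python3 -c "
import cv2;im=cv2.imread('pics/w5.png');print(im[210,200:330:3].tolist())"
```

```text
face deg -4.204701 n 0.303527770609199
206 206 299 [np.float64(0.244), np.float64(0.2905)]
210 207 299 [np.float64(0.2444), np.float64(0.2905)]
214 207 299 [np.float64(0.2443), np.float64(0.2906)]
218 207 299 [np.float64(0.2442), np.float64(0.2907)]
tail deg -4.2201843 nose s 0.576624856123551
grip n [np.float64(0.2691), np.float64(0.2687), np.float64(0.2688)]
[[58, 96, 144], [53, 87, 131], [69, 77, 95], [169, 180, 186], [170, 183, 189], [167, 180, 187], [164, 176, 183], [168, 178, 187], [163, 175, 182], [166, 178, 184], [167, 179, 185], [163, 174, 182], [163, 174, 181], [162, 174, 181], [168, 180, 187], [173, 183, 190], [167, 178, 186], [166, 178, 185], [165, 176, 182], [166, 178, 185], [169, 181, 189], [166, 177, 185], [165, 176, 182], [168, 181, 188], [170, 181, 187], [169, 181, 187], [172, 181, 189], [168, 180, 186], [167, 178, 185], [175, 185, 193], [175, 187, 193], [170, 181, 188], [171, 184, 191], [172, 183, 189], [165, 176, 184], [192, 203, 208], [41, 69, 104], [40, 69, 102], [42, 70, 106], [45, 71, 107], [43, 71, 106], [61, 78, 101], [69, 74, 77], [236, 246, 251]]
```

```bash
python3 -m handwheel '[[0.1,2,0,0,0,0,0],[0.2,2,0,0,0,0,0],[0.1,2,0,0,0,0,0],[0.2,2,0,0,0,0,0],[0,0.5,0,0,0,0,0],[0,0.5,0,0,0,0,0],[0,0,0,0,0,0,0],[0,0,0,0,0,0,0],[0,0,0,0,0,0,0],[0,0,0,0,0,0,0]]'
```

```text
t: 13.25
tcp_pos: [0.5111, 0.2422, 0.0315]
tool_rot: [0.037, 0.999, -0.0, 0.001]
force: [0.5, -2.4, 5.2]
finger_gap: 0.178
gripper_force: 79.9
```

```bash
python3 -m handwheel '[[0,0.4,0,0,0,0,0],[0,0,0,0,0,0,0],[0,0.4,0,0,0,0,0],[0,0,0,0,0,0,0],[0,0,0,0,0,0,0],[0,0,0,0,0,0,0],[0,0,0,0,0,0,0],[0,0,0,0,0,0,0],[0,0,0,0,0,0,0],[0,0,0,0,0,0,0]]'
python3 - <<'E'
from h import *
snap('wrist','w6');s=manip.sense();print(s['tcp_pos'],s['force'],s['ft_torque'])
E
python3 gap.py w6
```

```text
t: 14.5
tcp_pos: [0.5112, 0.2429, 0.0315]
tool_rot: [0.037, 0.999, -0.0, 0.001]
force: [-0.3, -2.7, 5.2]
finger_gap: 0.174
gripper_force: 79.9
[0.51119394 0.24296944 0.03152326] [ 0.20564586 -1.94210773  5.1075424 ] [-0.39877074  0.21001272  0.00061067]
face deg -4.1006875 n 0.3035806006300742
206 206 299 [np.float64(0.2536), np.float64(0.3)]
210 206 299 [np.float64(0.2534), np.float64(0.3001)]
214 207 299 [np.float64(0.2538), np.float64(0.3002)]
218 207 299 [np.float64(0.2537), np.float64(0.3003)]
tail deg -4.198181 nose s 0.5775495653590653
grip n [np.float64(0.2785), np.float64(0.2785), np.float64(0.2784)]
```

```bash
python3 -m handwheel '[[0,0.4,0,0,0,0,0],[0,0,0,0,0,0,0],[0,0.3,0,0,0,0,0],[0,0,0,0,0,0,0],[0,0,0,0,0,0,0],[0,0,0,0,0,0,0],[0,0,0,0,0,0,0],[0,0,0,0,0,0,0],[0,0,0,0,0,0,0],[0,0,0,0,0,0,0]]'
```

```text
t: 15.8
tcp_pos: [0.5111, 0.2432, 0.0315]
tool_rot: [0.037, 0.999, -0.0, 0.001]
force: [0.5, -4.2, 5.7]
finger_gap: 0.174
gripper_force: 79.9
```

```bash
python3 -m handwheel '[[0,0.3,0,0,0,0,0],[0,0,0,0,0,0,0],[0,0,0,0,0,0,0],[0,0,0,0,0,0,0],[0,0,0,0,0,0,0],[0,0,0,0,0,0,0],[0,0,0,0,0,0,0],[0,0,0,0,0,0,0],[0,0,0,0,0,0,0],[0,0,0,0,0,0,0]]';python3 - <<'E'
from h import *
s=manip.sense();print(s['tcp_pos'],s['tool_rot'],s['ft_torque'])
E
```

```text
t: 17.05
tcp_pos: [0.5112, 0.2432, 0.0315]
tool_rot: [0.036, 0.999, -0.001, 0.001]
force: [0.0, -5.1, 6.3]
finger_gap: 0.173
gripper_force: 80.0
[0.5111786  0.24319931 0.03154626] [ 3.64719026e-02  9.99334017e-01 -6.16924184e-04  9.70882086e-04] [-0.77223269  0.12023245  0.06331339]
```

```bash
python3 -m handwheel '[[2,-0.14,0,0,0,0,0],[2,-0.14,0,0,0,0,0],[2,-0.15,0,0,0,0,0],[2,-0.14,0,0,0,0,0],[2,-0.15,0,0,0,0,0],[2,-0.14,0,0,0,0,0],[2,-0.15,0,0,0,0,0],[0,0,0,0,0,0,0],[0,0,0,0,0,0,0],[0,0,0,0,0,0,0]]'
```

```text
t: 18.3
tcp_pos: [0.5224, 0.2423, 0.0315]
tool_rot: [0.036, 0.999, -0.001, -0.002]
force: [-4.5, -4.1, 9.4]
finger_gap: 0.173
gripper_force: 80.6
```

```bash
python3 -m handwheel '[[0,0,0.3,0,0,0,0],[1,-0.07,0,0,0,0,0],[1,-0.07,0,0,0,0,0],[1,-0.07,0,0,0,0,0],[1,-0.07,0,0,0,0,0],[0,0,0,0,0,0,0],[0,0,0,0,0,0,0],[0,0,0,0,0,0,0],[0,0,0,0,0,0,0],[0,0,0,0,0,0,0]]'
python3 - <<'E'
from h import *
im,c=snap('wrist','w7');b,_=snap('side','s7');e,_=snap('scene','e7')
s=manip.sense();print(s['tcp_pos'],s['force'],s['ft_torque'])
cv2.imwrite('pics/c7.png',np.hstack([cv2.resize(b[105:165,200:280],(400,300),interpolation=cv2.INTER_CUBIC),cv2.resize(e[195:255,280:360],(400,300),interpolation=cv2.INTER_CUBIC)]))
E
python3 gap.py w7
```

```text
t: 19.55
tcp_pos: [0.5263, 0.2421, 0.0315]
tool_rot: [0.036, 0.999, -0.001, -0.002]
force: [-5.9, -5.0, 7.6]
finger_gap: 0.175
gripper_force: 80.3
[0.52627354 0.24205712 0.03153248] [-4.9820235  -3.53635336  7.28014179] [-0.51465428  0.45505698  0.07453326]
face deg -4.037997 n 0.3035693408651675
206 206 299 [np.float64(0.2537), np.float64(0.3002)]
210 206 299 [np.float64(0.2536), np.float64(0.3003)]
214 207 299 [np.float64(0.254), np.float64(0.3004)]
218 207 299 [np.float64(0.2539), np.float64(0.3004)]
tail deg -4.1261673 nose s 0.5927104337209875
grip n [np.float64(0.2787), np.float64(0.2787), np.float64(0.2787)]
```

View pics/c7.png

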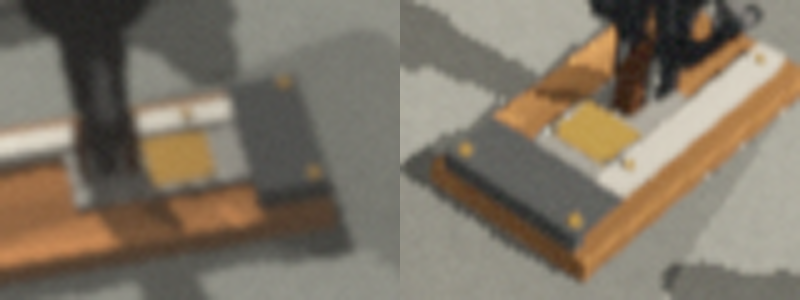

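c7: the nose has just reached the lip's front edge, flush with the fence. It moves one-to-one with about 5 N of friction. I continue to the stop.

```bash
python3 -m handwheel '[[1.5,-0.11,0,0,0,0,0],[1.5,-0.11,0,0,0,0,0],[1.5,-0.11,0,0,0,0,0],[1.5,-0.11,0,0,0,0,0],[1.5,-0.11,0,0,0,0,0],[1.5,-0.11,0,0,0,0,0],[1,-0.07,0,0,0,0,0],[0,0,0,0,0,0,0],[0,0,0,0,0,0,0],[0,0,0,0,0,0,0]]'
python3 - <<'E'
from h import *
s=manip.sense();print(s['tcp_pos'],s['force'],s['ft_torque'],s['tool_rot'])
E
```

```text
t: 20.95
tcp_pos: [0.535, 0.2414, 0.0315]
tool_rot: [0.037, 0.999, -0.001, -0.003]
force: [-7.0, -2.4, 9.3]
finger_gap: 0.173
gripper_force: 80.6
[0.53503184 0.24143452 0.03153355] [-6.9994872  -2.37547274  9.30744926] [-3.43403180e-01  6.76219573e-01 -1.74797670e-04] [ 0.03650746  0.99932872 -0.00103555 -0.00287103]
```

```bash
python3 -m handwheel '[[1.5,0,0.3,0,0,0,0],[1.5,0,0,0,0,0,0],[1.5,-0.11,0,0,0,0,0],[1.5,-0.11,0,0,0,0,0],[1,-0.07,0,0,0,0,0],[1,-0.07,0,0,0,0,0],[0,0,0,0,0,0,0],[0,0,0,0,0,0,0],[0,0,0,0,0,0,0],[0,0,0,0,0,0,0]]'
python3 - <<'E'
from h import *
s=manip.sense();print(s['tcp_pos'],s['force'],s['ft_torque'],s['tool_rot'])
E
```

```text
t: 22.2
tcp_pos: [0.54, 0.2411, 0.0316]
tool_rot: [0.036, 0.999, -0.001, -0.006]
force: [-12.6, -2.1, 11.6]
finger_gap: 0.173
gripper_force: 80.9
[0.54004762 0.2410532  0.03162675] [-12.56921829  -2.06286296  11.62554609] [-0.17805825  1.08769876 -0.00156572] [ 0.03648343  0.9993166  -0.0014935  -0.00575076]
```

```bash
python3 -m handwheel '[[0.5,0.1,0,0,-0.3,0,0],[1,0,0,0,-0.3,0,0],[1,0,0,0,-0.2,0,0],[1,-0.05,0,0,0,0,0],[1,-0.07,0,0,0,0,0],[0.5,0,0,0,0,0,0],[0,0,0,0,0,0,0],[0,0,0,0,0,0,0],[0,0,0,0,0,0,0],[0,0,0,0,0,0,0]]'
python3 - <<'E'
from h import *
s=manip.sense();print(s['tcp_pos'],s['force'],s['ft_torque'],s['tool_rot'])
E
```

```text
t: 23.45
tcp_pos: [0.5421, 0.2409, 0.0315]
tool_rot: [0.037, 0.999, -0.002, -0.002]
force: [-16.3, -3.7, 16.9]
finger_gap: 0.173
gripper_force: 81.5
[0.54213715 0.24087913 0.03149703] [-16.25663285  -3.67640335  16.89123413] [-0.07180177  2.12451035  0.10302612] [ 0.03653414  0.99932906 -0.00175159 -0.00190428]
```

```bash
python3 -m handwheel '[[0,0,0.4,0,0,0,0],[0,0,0.4,0,0,0,0],[1,-0.05,0,0,0,0,0],[1,-0.05,0,0,0,0,0],[1,-0.05,0,0,0,0,0],[1,-0.07,0,0,0,0,0],[0,0,0,0,0,0,0],[0,0,0,0,0,0,0],[0,0,0,0,0,0,0],[0,0,0,0,0,0,0]]'
python3 - <<'E'
from h import *
s=manip.sense();print(s['tcp_pos'],s['force'],s['ft_torque'],s['tool_rot'])
snap('wrist','w8')
E
python3 gap.py w8
```

```text
t: 24.7
tcp_pos: [0.5451, 0.2407, 0.0316]
tool_rot: [0.037, 0.999, -0.002, -0.003]
force: [-16.5, -1.2, 13.0]
finger_gap: 0.172
gripper_force: 81.1
[0.54510291 0.24067653 0.03155059] [-16.47461577  -1.15207097  13.02854799] [-0.00886301  2.12309524  0.13326851] [ 0.03657042  0.99932483 -0.00187836 -0.00299493]
face deg -4.052698 n 0.30354606698871556
206 206 299 [np.float64(0.2536), np.float64(0.3001)]
210 207 299 [np.float64(0.254), np.float64(0.3002)]
214 207 299 [np.float64(0.2539), np.float64(0.3003)]
218 207 299 [np.float64(0.2538), np.float64(0.3004)]
tail deg -4.1029205 nose s 0.611573754888444
grip n [np.float64(0.2787), np.float64(0.2787), np.float64(0.2787)]
```

```bash
python3 -m handwheel '[[0,0.2,0.2,0,0,0,0],[1,0.1,0,0,0,0,0],[1,0,0,0,-0.1,0,0],[1,0,0,0,-0.1,0,0],[0,0,0,0,0,0,0],[0,0,0,0,0,0,0],[0,0,0,0,0,0,0],[0,0,0,0,0,0,0],[0,0,0,0,0,0,0],[0,0,0,0,0,0,0]]'
python3 - <<'E'
from h import *
s=manip.sense();print(s['tcp_pos'],s['force'],s['ft_torque'],s['tool_rot'])
E
```

```text
t: 26.0
tcp_pos: [0.5451, 0.2407, 0.0316]
tool_rot: [0.037, 0.999, -0.002, -0.004]
force: [-20.9, -1.2, 16.4]
finger_gap: 0.174
gripper_force: 81.6
[0.54506008 0.2406663  0.03157771] [-20.94940707  -1.23222002  16.3783421 ] [-0.04984077  2.68059577  0.07255804] [ 0.03657477  0.99931883 -0.00246128 -0.00425439]
```

```bash
python3 -m handwheel '[[0,0.2,0.3,0,-0.2,0,0],[0.5,0.2,0.3,0,-0.2,0,0],[0.5,0.2,0.2,0,-0.2,0,0],[0.5,0,0.2,0,-0.1,0,0],[0,0,0,0,0,0,0],[0,0,0,0,0,0,0],[0,0,0,0,0,0,0],[0,0,0,0,0,0,0],[0,0,0,0,0,0,0],[0,0,0,0,0,0,0]]'
python3 - <<'E'
from h import *
s=manip.sense();print(s['tcp_pos'],s['force'],s['ft_torque'],s['tool_rot'])
im,c=snap('wrist','w9');b,_=snap('side','s9');e,_=snap('scene','e9')
cv2.imwrite('pics/c9.png',np.vstack([np.hstack([cv2.resize(b[105:165,200:280],(400,300),interpolation=cv2.INTER_CUBIC),cv2.resize(e[195:255,280:360],(400,300),interpolation=cv2.INTER_CUBIC)]),cv2.resize(im[150:300,130:400],(800,300))[:, :]]))
E
python3 gap.py w9
```

```text
t: 27.25
tcp_pos: [0.5453, 0.2407, 0.0316]
tool_rot: [0.037, 0.999, -0.003, 0.0]
force: [-20.6, -3.0, 13.7]
finger_gap: 0.174
gripper_force: 81.0
[0.5452583  0.24067567 0.03158464] [-20.57852305  -3.02396424  13.70219022] [-0.14076195  3.20610932  0.07999726] [ 3.65463260e-02  9.99327824e-01 -2.87448919e-03  5.55893465e-05]
face deg -4.0672274 n 0.30355070784459437
206 207 299 [np.float64(0.2541), np.float64(0.3001)]
210 207 299 [np.float64(0.254), np.float64(0.3002)]
214 207 299 [np.float64(0.2539), np.float64(0.3003)]
218 207 299 [np.float64(0.2538), np.float64(0.3003)]
tail deg -4.062042 nose s 0.6117272775182199
grip n [np.float64(0.2788), np.float64(0.2788), np.float64(0.2788)]
```

View pics/c9.png

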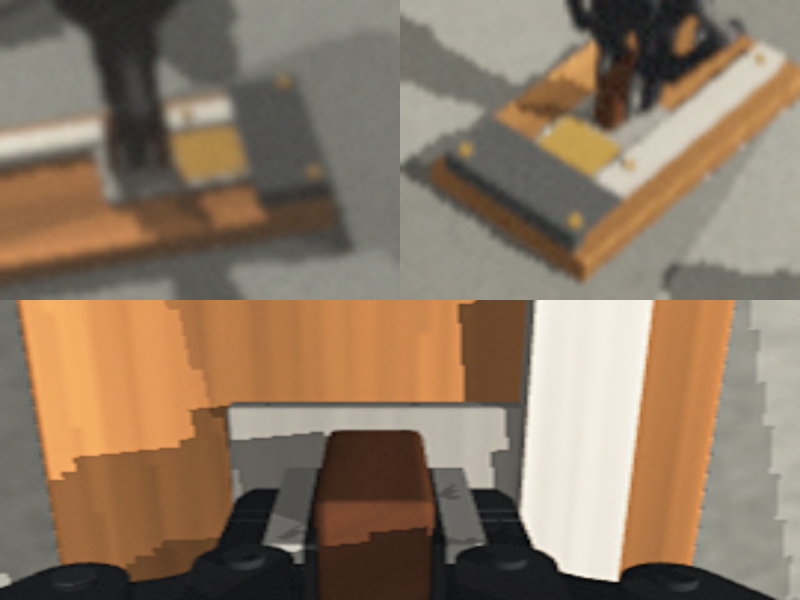

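c9: flush, with no board visible between plate and fence, and the nose deep under the lip. I correct the slight roll and push further to confirm the hard end.

```bash
python3 -m handwheel '[[1,0,0,0.2,0,0,0],[1,0.1,0,0.2,-0.1,0,0],[1,0.1,0.2,0.1,-0.1,0,0],[1,0,0.2,0,-0.1,0,0],[0,0,0,0,0,0,0],[0,0,0,0,0,0,0],[0,0,0,0,0,0,0],[0,0,0,0,0,0,0],[0,0,0,0,0,0,0],[0,0,0,0,0,0,0]]'
python3 - <<'E'
from h import *
s=manip.sense();print(s['tcp_pos'],s['force'],s['ft_torque'],s['tool_rot'])
snap('wrist','w10')
E
python3 gap.py w10
```

```text
t: 28.65
tcp_pos: [0.5453, 0.2407, 0.0315]
tool_rot: [0.036, 0.999, 0.001, -0.001]
force: [-26.5, -1.8, 17.1]
finger_gap: 0.173
gripper_force: 81.7
[0.54525095 0.24072998 0.03150915] [-26.46842114  -1.75187206  17.13776688] [-0.43806568  3.84831013  0.04485627] [ 3.63115615e-02  9.99339143e-01  7.63158365e-04 -1.47165957e-03]
face deg -4.06571 n 0.3035570401831498
206 206 299 [np.float64(0.2537), np.float64(0.3002)]
210 206 299 [np.float64(0.2536), np.float64(0.3003)]
214 207 299 [np.float64(0.254), np.float64(0.3004)]
218 207 299 [np.float64(0.2539), np.float64(0.3005)]
tail deg -4.174385 nose s 0.6117004381182206
grip n [np.float64(0.2786), np.float64(0.2786), np.float64(0.2786)]
```

```bash
python3 -c "
from station import manip
print(manip.sign_off())"
```

```text
the job is handed in; nothing more can be done
None
```

The holder was handed in at about 29 s, still gripped, flat and flush against the fence, with its nose pressing the stop: the last 4 mm of commanded push gave no movement and the force rose to 26 N, so I take it as fully home.

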